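Load the two-well sample carrier and hold it up level

TASK

Put the steel weight and the round resin sample each flat into the well of the sample carrier that matches its size, with the carrier standing on the worktop. Then pick the loaded carrier up by its upright grip, without tipping it, and finish while still holding it: level, still and about 15 cm clear of the worktop, both parts still in their wells. Leave the vial, glass dish and tweezers where they are.

Things in the scene. Friction and masses are not known exactly. Their poses are not given: they have to be found in the camera images.
- carrier: Sample carrier, loose, 0.40 kg: an aluminium plate 66 mm (its x) by 164 mm (its y) by 12 mm thick, with two round flat-bottomed wells 5 mm deep in its top, and a flat black upright grip between them. Origin: centre of the plate's underside, z up. The carrier may stand at any yaw on the worktop, to the right of the two black microscopes.
- large_well (a point): Centre of the floor of the large well: 49 mm in diameter, 5 mm deep, for the 42 mm steel weight; floor 7 mm above the carrier's underside, at carrier x = 0, y = -50 mm. Axes as the carrier's.
- small_well (a point): Centre of the floor of the small well: 36 mm in diameter, 5 mm deep, for the 30 mm resin sample; floor 7 mm above the carrier's underside, at carrier x = 0, y = +56 mm. Axes as the carrier's.
- grip (a point): Grasp point of the carrier's upright grip, at carrier x = 0, y = -8 mm, 75 mm above the underside. The grip is a flat upright plate, 44 mm wide along the carrier's x and 12 mm thick along its y (pinch it across the thickness, fingers closing along the carrier's y), from the plate's top up to 90 mm above the underside. The loaded carrier (about 0.66 kg) is a little heavier on the large well's side (about 0.06 N m about the grip), so pinch firmly.
- steel_weight: Turned steel weight, a disc 42 mm in diameter and 24 mm high with a small bore in its top, about 0.24 kg (varies by a fifth). Origin: centre of its underside, z up. Starts on the worktop nearer the robot than the carrier.
- resin_mount: Black resin-mounted sample, a disc 30 mm in diameter and 18 mm high, with a pale metal patch in its top, 0.018 kg. Origin: centre of its underside, z up. Starts on the worktop nearer the robot than the carrier.
- vial: Small glass vial with black screw cap, 23 mm in diameter, 53 mm high, standing; leave alone. Origin: centre of its underside.
- petri_dish: Covered glass dish, 67 mm in diameter, 17 mm high; leave alone. Origin: centre of its underside.
- tweezers: Steel tweezers lying flat, 128 mm long (along their y) and 9 mm high; leave alone. Origin: centre of the underside.
- microscope_a: The nearer black microscope, fixed, about 0.36 m high; an obstacle between the robot's start and the work on the right. Origin: centre of its foot's underside.
- microscope_b: The other black microscope, fixed, about 0.32 m high, behind the first and to its left; an obstacle: go over or round the two. Origin: centre of its foot's underside.
- stereo_microscope: Grey stereo microscope, fixed, about 0.39 m high, to the right of the work; an obstacle. Origin: centre of its foot's underside.
There are look-alikes about, which are no part of the job. What is shaped like the steel_weight but purple is not meant. Leave any red look-alike of the resin_mount alone.

How it is judged:
By the outcome, as a careful person would: the job done as asked, in the order asked, and still so for the second after the job is handed in, while the arm keeps its last pose, push and grip.
It also fails if it takes over 72 s, if anything falls off the work surface, if the arm or the gripper's body presses on something with over 40 N, if the wrist force passes 120 N, or if a joint passes its speed limit or range.

ROBOT

A 7-joint arm with a two-finger parallel gripper is mounted at the origin on a cart in front of the work surface, level with it; the furniture and walls round the work are solid. World frame = base frame: x ahead of the robot, y to its left, z up, the work surface at z = 0. Lengths are in m, angles in rad, forces in N, time in s.
With the tool pointing down it reaches from about 0.35 to 0.9 m from the base axis. Payload 7.2 kg.
Tool frame: the origin (TCP) lies midway between the tips of the shut fingers; the grasp point (between the pads) lies 19 mm behind it; z points along the fingers, y is the direction in which the jaws open and shut (so a half turn about z gives the same grasp; the last joint's range is limited). The gripper opens to 85 mm and grips with 20 to 120 N. Pads are 22 mm wide; open, the fingers measure 114 mm over their backs; the gripper's body (76 mm by 85 mm) begins 54 mm behind the grasp point. The pads swing forward as they close: fully open they stand 13 mm farther back than shut.
Start: joints at [1.064, 0.411, -0.013, 1.596, 0.006, 1.134, -0.082], TCP at [0.266, -0.566, 0.204] pointing down, gripper open.
Joint ranges: [-2.95, 2.95], [-0.29, 1.99], [-1.47, 1.44], [0.14, 2.54], [-1.03, 4.17], [0.13, 1.85], [-2.86, 2.86]. Speed limits (rad/s): [2.39, 2.39, 3.01, 3.01, 3.14, 3.14, 3.14].

INTERFACE

Orientations are given as a unit quaternion [x, y, z, w].
In Python, from cell import bot, open_jaws, gripper_close, kin, sensors, optics, order gives the robot as it stands. Calls block until the motion is done:
- bot.move_to(position, orientation): joint-space move of the TCP to a pose.
- bot.move_linear(position, vel=0.15, frame=None, force_limit=None): straight line of the TCP; frame=None keeps the orientation; vel is the mean speed in m/s. With force_limit (N) it stops when the force on the tool has changed by that much, and returns True; else False.
- bot.move_j(angles): joint-space move.
- open_jaws() and gripper_close(): open the fingers fully, or close them until they stop; the grip force is fixed at half the most.
- bot.wait(seconds).
- kin.ik(position, orientation): joint angles nearest the present ones, or None.
- sensors.get_state(): the state.
- optics.camera(name): name is "scene" or "side" or "wrist"; returns a dict with "img" (480x640x3 uint8, blue, green, red), "z_map" (480x640 float32, m along the optical axis (not along the pixel's ray), 0 where there is no reading), "fx", "fy", "cx", "cy" (pixels), "T" (4x4, takes a point from camera to world coordinates). Camera axes: x right, y down, z forward; pixel columns grow to the right and rows downward; lengths in m; the calibration is good to about 2 mm. A picture is of the moment at which its call begins.
A pose or a line that the arm cannot do raises bot.IKError and nothing moves.
- order.hand_in(): hands the job in, once; it reports no verdict.
The state is a dict: "time_s": time; "joint_positions": joint angles; "qd": joint speeds; "joint_torque": joint torques, N m; "eef_pos": TCP position; "orientation": TCP orientation; "contact_force": force on the tool from outside, world axes, zero at the start; "torque": the same for the moment, N m; "opening": finger opening in m.
Only numpy, scipy, OpenCV 4.12 (cv2) and the standard library are available. Lean on these libraries where they do the work, as an engineer would, in place of code of your own. Each camera call takes 0.05 s, during which the arm holds its last target. There are 200 camera calls.

## Working session

There is one attempt and no reset: what is moved stays moved. The work goes in short steps, each a Python script; the robot and the scene stay as the last script left them, time stands still between calls to the robot, and variables do not carry over. Pictures are saved under pics/ and viewed, about 8 in all and at most 12, crops included, and the job is handed in when it is done.

```bash
ls; mkdir -p pics; cat > h.py <<'E'
import numpy as np, cv2
from cell import bot, open_jaws, gripper_close, kin, sensors, optics, order
def cam(n):
    c=optics.camera(n); c['img']=np.array(c['img']); c['T']=np.array(c['T']); c['z_map']=np.array(c['z_map']); return c
def ray(c,u,v,z):
    d=c['T'][:3,:3]@np.array([(u-c['cx'])/c['fx'],(v-c['cy'])/c['fy'],1]); o=c['T'][:3,3]
    return o+d*(z-o[2])/d[2]
def cloud(c):
    v,u=np.mgrid[:480,:640]; z=c['z_map']
    p=np.stack([(u-c['cx'])/c['fx']*z,(v-c['cy'])/c['fy']*z,z],-1)
    return p@c['T'][:3,:3].T+c['T'][:3,3]
def Q(phi): # tool down, jaw axis y at world angle phi
    from scipy.spatial.transform import Rotation as R
    y=np.array([np.cos(phi),np.sin(phi),0]); z=np.array([0,0,-1.]); x=np.cross(y,z)
    return R.from_matrix(np.stack([x,y,z],1)).as_quat()
def proj(c,p):
    q=c['T'][:3,:3].T@(np.array(p)-c['T'][:3,3]); return q[0]/q[2]*c['fx']+c['cx'],q[1]/q[2]*c['fy']+c['cy']
E
python3 - <<'E'
from h import *
for n in ['scene','side']:
    c=cam(n); cv2.imwrite(f'pics/{n}0.png',c['img']); np.savez(f'{n}0.npz',**c); print(n,c['T'].round(3).tolist(),c['fx'])
s=sensors.get_state(); print(s)
E
```

```text
pics
scene [[-0.361, -0.385, 0.849, -0.429], [-0.933, 0.156, -0.325, 0.112], [-0.008, -0.909, -0.416, 0.522], [0.0, 0.0, 0.0, 1.0]] 620.65922697067
side [[-0.986, -0.134, 0.097, 0.427], [-0.165, 0.775, -0.61, 0.326], [0.007, -0.618, -0.786, 0.783], [0.0, 0.0, 0.0, 1.0]] 468.5165949857562
{'time_s': 0.1, 'joint_positions': array([ 1.06380723,  0.41181372, -0.01269195,  1.59695745,  0.00557668,
        1.13431992, -0.08217727]), 'qd': array([ 2.64688890e-04, -1.65703500e-03, -5.60759972e-05, -2.25753895e-03,
        1.22148072e-03, -2.41819361e-03, -1.06431571e-04]), 'joint_torque': array([ 3.38966805e-03, -6.01822758e+01,  6.84513487e-01, -3.00090909e+01,
        1.40103669e-02,  6.37108154e-03, -5.52435290e-05]), 'eef_pos': array([ 0.26527765, -0.56536662,  0.20364235]), 'orientation': array([ 9.76027106e-01,  2.17647773e-01, -2.03061150e-04, -7.02826784e-04]), 'contact_force': array([-0.46724842,  0.39862978,  0.14026965]), 'torque': array([-0.04000776, -0.00862984,  0.00262916]), 'opening': 0.08576121237197486}
```

View pics/scene0.png

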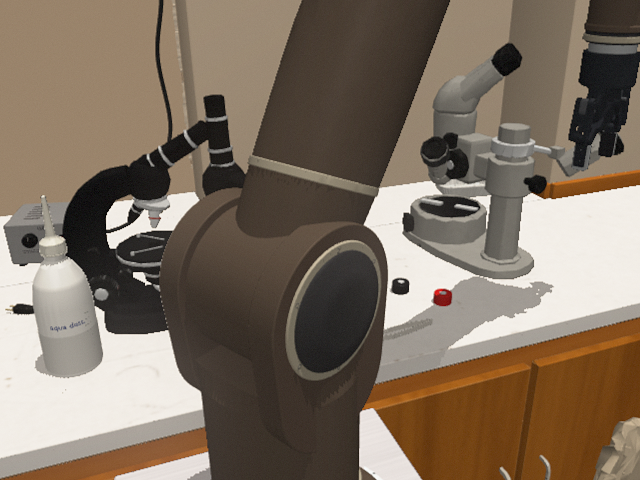

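View pics/side0.png

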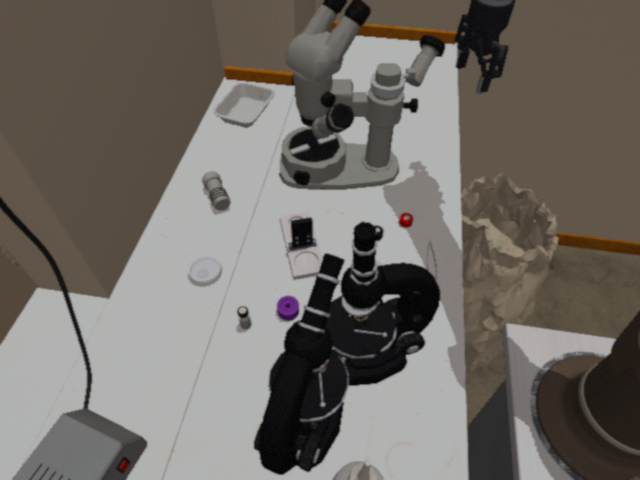

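The side view shows the carrier at about (303,245) with its grip at (302,232), and the large well nearer the camera at (306,262). It also shows the red decoy (406,220), the resin at about (377,232), the purple decoy (288,307), the vial (243,317) and the dish (205,271). The steel weight is hidden. Next I'll work out positions and obstacle extents.

```bash
python3 - <<'E'
from h import *
c=dict(np.load('side0.npz')); s=dict(np.load('scene0.npz'))
for n,u,v,z in [('carrier',303,247,.012),('griptop',302,219,.09),('bigwell',306,262,.007),('red',406,218,.018),('resin',377,230,.018),('purple',288,303,.024),('vial',243,308,.05),('dish',205,268,.017),('grey',215,190,.02),('tw',432,262,0)]: print(n,ray(c,u,v,z).round(3))
print('scene resin',ray(s,400,283,.018).round(3),'red',ray(s,443,293,.018).round(3))
P=np.concatenate([cloud(x)[x['z_map']>0] for x in(c,s)])
# top-down max height map, 4cm cells
xs=np.arange(.2,1.0,.04); ys=np.arange(.3,-.8,-.04)
print('x:',(xs*100).astype(int))
for y in ys:
    print(int(round(y*100)),' '.join('%3d'%(100*max([-.01,*P[(abs(P[:,0]-x-.02)<.02)&(abs(P[:,1]-y-.02)<.02)][:,2]])) for x in xs))
E
```

```text
carrier [ 0.556 -0.263  0.012]
griptop [ 0.558 -0.272  0.09 ]
bigwell [ 0.543 -0.23   0.007]
red [ 0.349 -0.375  0.018]
resin [ 0.408 -0.33   0.018]
purple [ 0.557 -0.118  0.024]
vial [ 0.63  -0.079  0.05 ]
dish [ 0.738 -0.174  0.017]
grey [ 0.783 -0.385  0.02 ]
tw [ 0.287 -0.279  0.   ]
scene resin [ 0.404 -0.325  0.018] red [ 0.346 -0.376  0.018]
x: [20 24 28 32 36 40 44 48 52 56 60 64 68 72 76 80 84 88 92 96]
30  -1  -1  -1  -1  -1  -1   0   0   0   0   0   0   0   8   8   0   0   0   0   0
26   0   0   0   0   0   0   0   0   0   1   0   0   0   9   9   9   8  -1  -1  -1
22   0   0   0   0  14   0   0   0   0   1  -1  -1  -1   9   9   9   9   0   0  -1
18   0   0   0  12  25  25  -1  18  17   0   0   0   0   9   9   9   9   0   0   0
14   0   0   0  10  19  18  20  23  21   0   0   0   0   9   9   9  -1   0   0   0
10   0   0   0   0   0   2  25  25  12   0   0   0   0   0   0   5   2   0   0   0
6   0   0   0   0   0  12  26  26  12   0   0   0   0   0   0   0   4   0   0   0
2   0   0   0   0   0  12  28  28  12   0   0   0   0   0   0   0   9  10   0   0
-2   0   0   0   2  12
[... 955 characters left out ...]
   0   4   4   0  41  -1  -1
-50  34  34   0   0   2   2   2  22  32  32  30   7   0   0   0   0   0  39  -1  -1
-54  47  47  46  18  24  26  26  36  35  32  32   7   0   0   0   0   0  37  -1  -1
-58  47  45  41  19  24  26  37  38  36  36  32   7   0   0   0   0   0  36  -1  -1
-62  41  41  35  23  23  23   2  37  38  37   7   0   0   3   4   3   0  34   0  -1
-66   0  34  34  28  27   0   0   0  37  37   0   0   0   4   4   4   4  35  -1  -1
-70   0   0  26  28  27   0   0   0   0   0   0   0   0   4   2   1   4  43  27  -1
-74   0   0   0   0   0   0   0   0   0   0   0   0   0   4   0   2   4  43  31  -1
-78   0   0   0   0   0   0   0   0   0   0   0   0   0   4   4   4   4  43  -1  -1
```

```bash
python3 - <<'E'
from h import *
q=sensors.get_state()
bot.move_linear([0.266,-0.566,0.46],vel=.3)
print(sensors.get_state()['time_s'])
bot.move_to([0.46,-0.27,0.42],Q(np.deg2rad(-30)))
s=sensors.get_state(); print(s['time_s'],s['eef_pos'],s['joint_positions'].round(2))
c=cam('wrist'); cv2.imwrite('pics/w1.png',c['img']); np.savez('w1.npz',**c); print(c['T'].round(3).tolist(),c['fx'])
E
```

```text
1.1
2.4333 [ 0.45929212 -0.27197106  0.41999522] [ 0.67  0.16 -0.27  1.44  0.04  1.54 -0.12]
[[0.865, -0.477, -0.159, 0.5], [-0.502, -0.82, -0.274, -0.202], [-0.0, 0.317, -0.949, 0.59], [0.0, 0.0, 0.0, 1.0]] 410.58550924625854
```

View pics/w1.png

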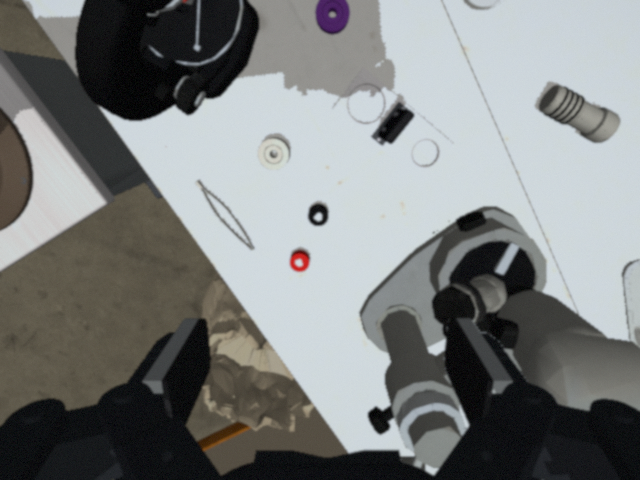

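The wrist view shows everything: steel weight (274,152), resin (318,213), red decoy (300,260), large well (366,103), small well (425,152), grip (393,123). I'll fix positions by masking, then look closer at the steel weight.

```bash
cat >> h.py <<'E'
def top(c,xy,r,zlo,zhi):
    "centre of a disc's top: enclosing circle of points in a height band near xy (world)"
    P=cloud(c); m=(c['z_map']>0)&(P[...,2]>zlo)&(P[...,2]<zhi)&(np.hypot(P[...,0]-xy[0],P[...,1]-xy[1])<r)
    p=P[m][:,:2].astype(np.float32); (x,y),R=cv2.minEnclosingCircle(p)
    return np.array([x,y]),R,len(p),np.median(P[m][:,2]),p
def well(c,xy,r,z=.012):
    "circle outline near xy: rectified patch at height z, Hough"
    k=4000; n=int(2*.035*k); o=xy-.035
    W=np.array([[*xy+np.array(d)*.03,z] for d in((-1,-1),(1,-1),(1,1),(-1,1))])
    H=cv2.getPerspectiveTransform(np.float32([proj(c,w) for w in W]),np.float32((W[:,:2]-o)*k))
    g=cv2.cvtColor(cv2.warpPerspective(c['img'],H,(n,n),flags=cv2.INTER_CUBIC),cv2.COLOR_BGR2GRAY)
    C=cv2.HoughCircles(cv2.GaussianBlur(g,(0,0),2),cv2.HOUGH_GRADIENT,1,200,param1=40,param2=10,minRadius=int((r-.003)*k),maxRadius=int((r+.003)*k))
    return None if C is None else (C[0,0,:2]/k+o,C[0,0,2]/k,g)
E
python3 - <<'E'
from h import *
c=dict(np.load('w1.npz'))
for n,u,v,z,r in [('steel',274,152,.024,.03),('resin',318,212,.018,.022)]:
    a=ray(c,u,v,z); print(n,a.round(4),[x if i else x.round(4) for i,x in enumerate(top(c,a[:2],r,z-.004,z+.004)[:4])])
L=ray(c,366,103,.012)[:2];S=ray(c,425,152,.012)[:2]
print(L,S,np.linalg.norm(L-S))
L2=well(c,L,.0245);S2=well(c,S,.018)
cv2.imwrite('pics/wells.png',np.hstack([L2[2],S2[2]])); print(L2[:2],S2[:2],np.linalg.norm(L2[0]-S2[0]))
P=top(c,(L+S)/2,.05,.07,.1); print('grip',P[0],P[1]*2,P[2:4],cv2.minAreaRect(P[4]*1000))
d=S2[0]-L2[0]; print('y axis deg',np.degrees(np.arctan2(d[1],d[0])))
P=cloud(c); print('table z',np.median(P[170:200,350:380,2]))
E
```

```text
steel [ 0.4056 -0.2204  0.024 ] [array([ 0.4035, -0.222 ]), 0.021302098408341408, 734, np.float64(0.023379994675149673)]
resin [ 0.4136 -0.3239  0.018 ] [array([ 0.411 , -0.3287]), 0.015276073478162289, 339, np.float64(0.018338830266389494)]
[ 0.54440789 -0.22818271] [ 0.58438386 -0.32587349] 0.1055536232915155
(array([ 0.5440329 , -0.22980771]), np.float32(0.022149999)) (array([ 0.58300886, -0.3257485 ]), np.float32(0.0206)) 0.10355558934476569
grip [ 0.56020212 -0.26736102] 0.04454546421766281 (467, np.float64(0.08972594503973419)) ((560.3202514648438, -267.6518859863281), (44.092750549316406, 12.337892532348633), 22.100400924682617)
y axis deg -67.89054018902367
table z 0.00042152814670798344
```

Grip, wells and parts agree between depth and pixels: carrier y axis about -67.8°, grip at (0.560,-0.2675). Next to the large well, the gripper body would hit the grip if held vertical. So I'll pick and place the steel weight with a 12° lean about the jaw axis, which keeps the disc level.

```bash
cat >> h.py <<'E'
A=np.deg2rad(-67.85); YD=np.array([np.cos(A),np.sin(A)]); G=np.array([.5603,-.2675])
LW=G-.042*YD; SW=G+.064*YD
def QL(l,t,s=1):
    "tool down, body leaning by t toward horizontal direction l; jaws across l"
    from scipy.spatial.transform import Rotation as R
    l=np.array([*l,0]); z=np.array([0,0,-np.cos(t)])-np.sin(t)*l; y=s*np.cross([0,0,1],l)
    return R.from_matrix(np.stack([np.cross(y,z),y,z],1)).as_quat()
def tcp(xy,z,l,t,zc): return np.array([*(np.array(xy)-np.array(l)*np.tan(t)*(zc-z)),z])
E
python3 - <<'E'
from h import *
st=np.array([.4035,-.222]); t=np.deg2rad(12); l=-YD
for s in (1,-1):
    for deg in (150,190,210):
        lp=np.array([np.cos(np.deg2rad(deg)),np.sin(np.deg2rad(deg))])
        print(s,deg,[None if (q:=kin.ik(p,o)) is None else np.round(q,2).tolist() for p,o in [(tcp(st,.15,lp,t,.163),QL(lp,t,s)),(tcp(st,.004,lp,t,.015),QL(lp,t,s))]])
    print('place',[None if (q:=kin.ik(p,QL(l,t,s))) is None else np.round(q,2).tolist() for p in (tcp(LW,.15,l,t,.163),tcp(LW,.011,l,t,.022))])
for p in (SW,np.array([.411,-.3287])): print(np.round(kin.ik([*p,.01],Q(np.pi/2+A)),2),np.round(kin.ik([*p,.01],Q(-np.pi/2+A)),2))
print('lift',kin.ik([*G,.056+.15],Q(A)),kin.ik([*G,.056+.15],Q(A+np.pi)))
E
```

```text
1 150 [[0.6, 0.09, -0.24, 2.2, 0.09, 0.65, -1.8], [0.41, 0.36, -0.04, 2.34, 0.2, 0.24, -1.91]]
1 190 [[0.71, 0.12, -0.23, 2.16, -0.16, 0.7, -0.8], [0.7, 0.4, -0.23, 2.28, -0.13, 0.31, -0.78]]
1 210 [[0.76, 0.16, -0.24, 2.11, -0.21, 0.78, -0.38], [0.77, 0.42, -0.27, 2.23, -0.18, 0.4, -0.35]]
place [[0.27, 0.33, -0.08, 1.87, 0.27, 0.84, -2.73], [0.16, 0.53, 0.06, 1.98, 0.29, 0.53, -2.78]]
-1 150 [[0.75, 0.1, -0.4, 2.19, 0.12, 0.66, 1.32], [0.59, 0.37, -0.25, 2.33, 0.48, 0.27, 0.96]]
-1 190 [[0.85, 0.13, -0.38, 2.15, -0.12, 0.7, 2.31], [0.85, 0.42, -0.41, 2.27, 0.12, 0.32, 2.12]]
-1 210 [[0.89, 0.17, -0.39, 2.11, -0.16, 0.78, 2.72], [0.94, 0.45, -0.47, 2.22, 0.05, 0.4, 2.56]]
place [[0.51, 0.36, -0.38, 1.86, 0.41, 0.88, 0.3], [0.45, 0.55, -0.31, 1.96, 0.6, 0.62, 0.08]]
[ 0.63  0.71 -0.29  1.62  0.25  0.85  0.63] [ 0.41  0.69  0.04  1.64 -0.04  0.82 -2.29]
[ 0.8   0.52 -0.28  1.99  0.23  0.66  0.76] [ 0.57  0.5   0.01  2.01 -0.01  0.63 -2.16]
lift [ 0.53556931  0.41577822 -0.23134406  1.59299115  0.10188025  1.14466957
 -0.90311628] [ 0.7860521   0.46992721 -0.59196577  1.57479861  0.27659523  1.18171652
  2.09610383]
```

```bash
python3 - <<'E'
from h import *
def st8(m): s=sensors.get_state(); print(m,round(s['time_s'],2),s['eef_pos'].round(4),'open',round(s['opening'],4),'F',s['contact_force'].round(1))
st=np.array([.4035,-.222]); t=np.deg2rad(12)
lp=np.array([np.cos(np.deg2rad(190)),np.sin(np.deg2rad(190))]); q=QL(lp,t,-1)
bot.move_to(tcp(st,.12,lp,t,.131),q); st8('above')
print(bot.move_linear(tcp(st,.004,lp,t,.015),vel=.12,force_limit=15)); st8('down')
gripper_close(); st8('closed')
bot.move_linear(tcp(st,.16,lp,t,.171),vel=.2); st8('up')
c=cam('wrist'); cv2.imwrite('pics/w2.png',c['img']); np.savez('w2.npz',**c)
E
```

```text
above 4.56 [ 0.4062 -0.2219  0.1203] open 0.0851 F [-0.4 -0.1  0.5]
False
down 5.67 [ 0.4062 -0.2218  0.0045] open 0.0854 F [ 0.8  0.5 -0.5]
closed 6.44 [ 0.4058 -0.2216  0.004 ] open -0.0002 F [ 0.4 -0.7  0.4]
up 7.38 [ 0.4051 -0.2213  0.159 ] open 0.0 F [-0.   0.  -0.1]
```

View pics/w2.png

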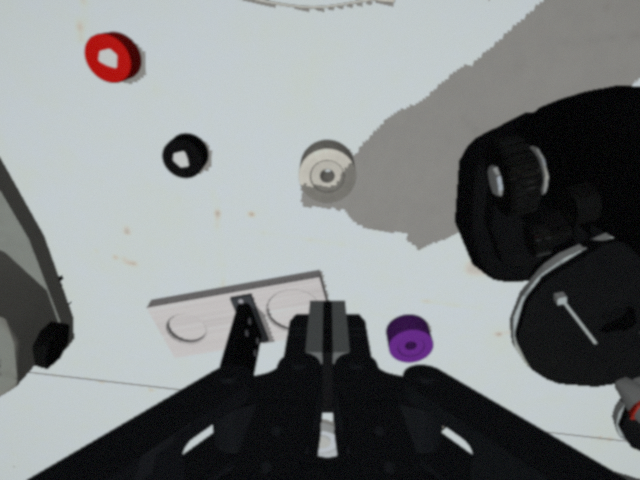

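The jaws shut empty (opening 0). The weight still stands at about (327,170), upright. I'll find it again and see whether it moved.

```bash
python3 - <<'E'
from h import *
c=dict(np.load('w2.npz')); print('T',c['T'].round(3).tolist())
a=ray(c,327,176,.024); print(a, top(c,a[:2],.032,.020,.028)[:4]); 
P=cloud(c); m=(c['z_map']>0)&(np.hypot(P[...,0]-.4035,P[...,1]+.222)<.05)&(P[...,2]>.01)
print(P[m].mean(0),np.percentile(P[m],[1,99],axis=0))
r=ray(c,185,155,.018); print('resin',r,top(c,r[:2],.022,.014,.022)[:4])
E
```

```text
T [[-0.174, 0.85, 0.497, 0.292], [0.985, 0.15, 0.089, -0.241], [0.001, 0.505, -0.863, 0.309], [0.0, 0.0, 0.0, 1.0]]
[ 0.40235658 -0.22158903  0.024     ] (array([ 0.40265307, -0.22191471]), 0.021841738373041153, 2372, np.float64(0.023400071474413586))
[ 0.37921197 -0.22603742  0.22968821] [[ 0.36319709 -0.26526819  0.02164753]
 [ 0.41335518 -0.18797953  0.26598088]]
resin [ 0.40670763 -0.3262693   0.018     ] (array([ 0.40988001, -0.32829142]), 0.015468515455722809, 1322, np.float64(0.018228822620022345))
```

```bash
python3 - <<'E'
from h import *
from scipy.spatial.transform import Rotation as R
c=dict(np.load('w2.npz')); s=sensors.get_state(); p=s['eef_pos']; r=R.from_quat(s['orientation'])
print('tcp proj',proj(c,p),'grasp proj',proj(c,p-.019*r.as_matrix()[:,2]),'axes',r.as_matrix().round(3).tolist())
P=cloud(c)
for v in range(296,372,6): print(v,P[v,320].round(4),r.inv().apply(P[v,320]-p).round(4),r.inv().apply(P[v,335]-p).round(4))
E
```

```text
tcp proj (np.float64(327.15826506519164), np.float64(291.0779295404449)) grasp proj (np.float64(327.1355811220892), np.float64(311.10070496756674)) axes [[-0.964, -0.174, 0.203], [-0.17, 0.985, 0.037], [-0.206, 0.002, -0.978]]
296 [ 0.5222 -0.2068  0.012 ] [-0.0851 -0.0065  0.1679] [-0.0918  0.0074  0.1815]
302 [ 0.388  -0.2269  0.1885] [ 0.0112 -0.0027 -0.0328] [ 0.0118  0.0029 -0.0339]
308 [ 0.3867 -0.227   0.1936] [ 0.0115 -0.0026 -0.0381] [ 0.0116  0.0028 -0.0383]
314 [ 0.3864 -0.227   0.1972] [ 0.011  -0.0025 -0.0416] [ 0.0108  0.0028 -0.0413]
320 [ 0.3849 -0.2272  0.202 ] [ 0.0115 -0.0024 -0.0466] [ 0.0114  0.0027 -0.0465]
326 [ 0.3843 -0.2272  0.2057] [ 0.0113 -0.0024 -0.0503] [ 0.0112  0.0026 -0.0501]
332 [ 0.3841 -0.2272  0.2086] [ 0.0108 -0.0023 -0.0533] [ 0.0112  0.0025 -0.0539]
338 [ 0.3827 -0.2274  0.2129] [ 0.0114 -0.0022 -0.0577] [ 0.0112  0.0025 -0.0574]
344 [ 0.3823 -0.2274  0.2159] [ 0.0112 -0.0022 -0.0608] [ 0.0115  0.0024 -0.0613]
350 [ 0.3816 -0.2275  0.2191] [ 0.0112 -0.0021 -0.0641] [ 0.0114  0.0024 -0.0644]
356 [ 0.3819 -0.2274  0.2212] [ 0.0105 -0.0021 -0.0661] [ 0.0095  0.0024 -0.0647]
362 [ 0.3793 -0.2278  0.2259] [ 0.012  -0.002  -0.0712] [ 0.012   0.0022 -0.0712]
368 [ 0.3784 -0.2279  0.229 ] [ 0.0123 -0.0019 -0.0744] [ 0.0117  0.0022 -0.0735]
```

The picture explains the miss. The shut fingertips measure about 31 mm behind the reported TCP, so the jaws closed above the weight. A gentle touch on clear worktop with shut fingers will confirm the offset.

```bash
python3 - <<'E'
from h import *
q=Q(np.pi/2+A); p=[.465,-.29]
bot.move_to([*p,.03],q); bot.move_linear([*p,-.018],vel=.1)
print(bot.move_linear([*p,-.05],vel=.03,force_limit=5)); s=sensors.get_state(); print(s['eef_pos'],s['contact_force'],s['time_s'])
bot.move_linear([*p,.05],vel=.25); open_jaws(); print(sensors.get_state()['time_s'])
E
```

```text
True
[ 0.46528075 -0.29017789 -0.02678723] [-1.86704176  0.41698402  8.37094069] 9.9417
11.1833
```

```bash
cat >> h.py <<'E'
D=.0275
def st8(m): s=sensors.get_state(); print(m,round(s['time_s'],2),s['eef_pos'].round(4),'open',round(s['opening'],4),'F',s['contact_force'].round(1))
E
python3 - <<'E'
from h import *
st=np.array([.403,-.222]); t=np.deg2rad(12)
lp=np.array([np.cos(np.deg2rad(190)),np.sin(np.deg2rad(190))]); q=QL(lp,t,-1); z=.003-D
l=-YD; qp=QL(l,t,-1)
print([kin.ik(a,b) is not None for a,b in [(tcp(st,z,lp,t,.015),q),(tcp(LW,z+.008,l,t,.023),qp)]])
bot.move_to(tcp(st,.06,lp,t,.06+D+.011),q)
print(bot.move_linear(tcp(st,z,lp,t,.015),vel=.12,force_limit=15)); st8('down')
gripper_close(); st8('closed')
bot.move_linear(tcp(st,.12,lp,t,.132+D),vel=.2); st8('up')
c=cam('wrist'); cv2.imwrite('pics/w3.png',c['img']); np.savez('w3.npz',**c)
E
```

```text
[True, True]
False
down 13.23 [ 0.4117 -0.2205 -0.0242] open 0.0855 F [1.1 0.  0.6]
closed 13.72 [ 0.4115 -0.221  -0.0237] open 0.0398 F [-3.4  0.3 10.6]
up 14.59 [ 0.4104 -0.2204  0.1191] open 0.0396 F [-0.3  0.4 -3. ]
```

View pics/w3.png

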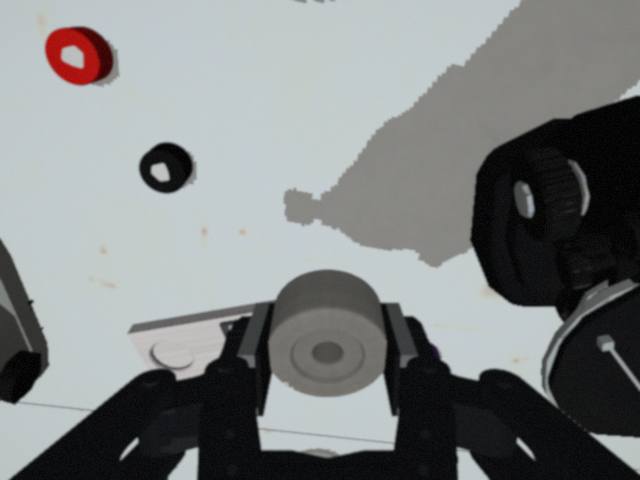

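The weight is held, upright and centred between the pads, at (328,335). The fingers felt 10 N from the table on closing, so I'll check tip height against the disc's underside before placing.

```bash
python3 - <<'E'
from h import *
from scipy.spatial.transform import Rotation as R
c=dict(np.load('w3.npz')); s=sensors.get_state(); p=s['eef_pos']; r=R.from_quat(s['orientation']); P=cloud(c)
disc=P[335:390,285:372].reshape(-1,3); disc=disc[abs(disc[:,2]-np.median(disc[:,2]))<.004]
A_=np.c_[disc[:,:2],np.ones(len(disc))]; k=np.linalg.lstsq(A_,disc[:,2],rcond=None)[0]
print('disc top z',np.median(disc[:,2]),'slope deg',np.degrees(k[:2]),'tcp',p, 'bottom rel tcp',np.median(disc[:,2])-.024-p[2])
d=top(c,disc.mean(0)[:2],.03,np.median(disc[:,2])-.003,np.median(disc[:,2])+.003); print('centre',d[:2])
L=r.inv().apply((P-p).reshape(-1,3)).reshape(P.shape)
m=(c['z_map']>0)&(abs(L[...,0])<.014)&(abs(L[...,1])>.0205)&(abs(L[...,1])<.04)&(L[...,2]>-.06)&(L[...,2]<.02)
print('pad pts',m.sum(),'tool z max',np.percentile(L[m][:,2],[90,98,100]),'lowest world z rel tcp',np.percentile(P[m][:,2],[0,2,10])-p[2])
print('axis at disc mid', (p-r.as_matrix()[:,2]*.035)[:2])
E
```

```text
disc top z 0.16561284775676977 slope deg [1.50687472 0.38620498] tcp [ 0.4102973  -0.22007624  0.11874209] bottom rel tcp 0.022870755700892614
centre (array([ 0.39719358, -0.22235584]), 0.02620927058160305)
pad pts 2640 tool z max [-0.037683   -0.03385658 -0.03105354] lowest world z rel tcp [0.0282098 0.0307471 0.0347917]
axis at disc mid [ 0.40319402 -0.22138574]
```

```bash
python3 - <<'E'
from h import *
t=np.deg2rad(12); l=-YD; q=QL(l,t,-1); f=lambda z: tcp(LW,z,l,t,z+.0385)
bot.move_to(f(.12),q); st8('above')
bot.move_linear(f(-.008),vel=.12); st8('near')
print(bot.move_linear(f(-.018),vel=.02,force_limit=5)); st8('down')
open_jaws(); st8('open')
bot.move_linear(f(.09),vel=.2); st8('up')
bot.move_to([.50,-.28,.30],Q(np.pi/2+A))
c=cam('wrist'); cv2.imwrite('pics/w4.png',c['img']); np.savez('w4.npz',**c); st8('look')
E
```

```text
above 16.25 [ 0.547  -0.2362  0.1194] open 0.0398 F [-0.5 -0.6 -2.1]
near 17.47 [ 0.5482 -0.2363 -0.0072] open 0.0397 F [-0.3 -0.  -1. ]
True
down 17.88 [ 0.548  -0.2364 -0.0145] open 0.0395 F [-2.   0.7  8.3]
open 18.39 [ 0.547  -0.2362 -0.0155] open 0.0856 F [ 0.5 -0.8  0. ]
up 19.07 [ 0.5469 -0.2362  0.0893] open 0.085 F [-0.2  0.3 -0.4]
look 20.01 [ 0.4995 -0.2789  0.2973] open 0.085 F [0.6 1.1 0.5]
```

View pics/w4.png

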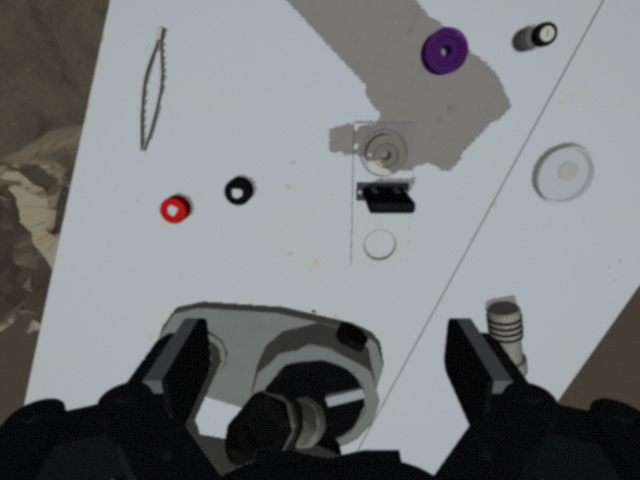

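The weight sits at (384,150), in the large well. Small well (379,243), grip (387,197), resin (239,190). I'll check seating by depth and re-measure the grip and resin.

```bash
cat > chk.py <<'E'
from h import *
import sys
def pose(c):
    g=top(c,G,.035,.084,.094); r=cv2.minAreaRect(g[4]*1000); print('grip',np.array(r[0])/1000,r[1:],len(g[4]))
def disc(c,xy,z,r,n):
    P=cloud(c); m=(c['z_map']>0)&(np.hypot(P[...,0]-xy[0],P[...,1]-xy[1])<r)&(abs(P[...,2]-z)<.007); p=P[m]
    k=np.linalg.lstsq(np.c_[p[:,:2]-p[:,:2].mean(0),np.ones(len(p))],p[:,2],rcond=None)[0]
    e=cv2.minEnclosingCircle(p[:,:2].astype(np.float32)); print(n,'centre',np.round(e[0],4),'R',round(e[1],4),'z',k[2].round(4),'slope',np.degrees(k[:2]).round(1),'wanted',np.round(xy,4))
E
python3 - <<'E'
from chk import *
c=dict(np.load('w4.npz')); pose(c); disc(c,LW,.031,.027,'steel'); disc(c,np.array([.4105,-.3285]),.018,.02,'resin')
print('small well px ray',ray(c,379,243,.012),SW)
E
```

```text
grip [ 0.55979486 -0.26640329] ((43.965538024902344, 11.419970512390137), 21.70160484313965) 590
steel centre [ 0.5446 -0.2285] R 0.0214 z 0.0302 slope [ 0.4 -0.3] wanted [ 0.5445 -0.2286]
resin centre [ 0.4108 -0.3281] R 0.0154 z 0.0182 slope [-0.8 -2.5] wanted [ 0.4105 -0.3285]
small well px ray [ 0.58258009 -0.32490355  0.012     ] [ 0.58443009 -0.3267768 ]
```

```bash
python3 - <<'E'
from h import *
P=np.concatenate([cloud(x)[x['z_map']>0] for x in map(lambda n:dict(np.load(n)),['side0.npz','scene0.npz','w1.npz'])])
p=P[(P[:,2]>.03)&(P[:,1]<-.33)&(P[:,1]>-.5)&(P[:,0]>.4)&(P[:,0]<.7)]
for a,b in [(.03,.08),(.08,.14),(.14,.2),(.2,.3),(.3,.4)]:
    m=p[(p[:,2]>=a)&(p[:,2]<b)]; d=np.hypot(*(m[:,:2]-[.5836,-.3259]).T); 
    if len(m): i=np.argsort(d)[5]; print(a,b,len(m),d[i],m[i])
E
```

```text
0.03 0.08 7644 0.10148402850701843 [ 0.57749356 -0.42720015  0.03258638]
0.08 0.14 59 0.14017268737122787 [ 0.55246603 -0.46257135  0.13840589]
0.14 0.2 3672 0.11071358368328256 [ 0.53210489 -0.42390894  0.19956411]
0.2 0.3 11808 0.1086481068430524 [ 0.53092383 -0.42092438  0.20795939]
0.3 0.4 3404 0.14667592611816418 [ 0.56563357 -0.47147141  0.30038508]
```

```bash
python3 - <<'E'
from h import *
r=np.array([.4108,-.3283]); S=np.array([.5836,-.3259]); q=Q(np.deg2rad(-30))
bot.move_to([*r,.04],q); st8('above')
print(bot.move_linear([*r,-.022],vel=.1,force_limit=12)); st8('down')
gripper_close(); st8('closed')
bot.move_linear([*r,.12],vel=.2); st8('up')
c=cam('wrist'); cv2.imwrite('pics/w5.png',c['img'][200:]); np.savez('w5.npz',**c)
E
```

```text
above 21.09 [ 0.4121 -0.3281  0.0405] open 0.0852 F [ 0.7 -0.7  0.5]
False
down 21.86 [ 0.4112 -0.3285 -0.0216] open 0.0854 F [0.3 0.2 0.6]
closed 22.43 [ 0.4111 -0.3286 -0.0214] open 0.0272 F [-1.1  0.1  6. ]
up 23.29 [ 0.4101 -0.3279  0.119 ] open 0.0274 F [ 0.  -0.8 -0.9]
```

View pics/w5.png

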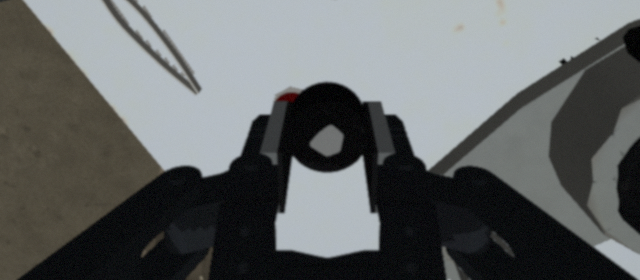

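The resin is held upright between the pads. Now placing it.

```bash
python3 - <<'E'
from h import *
S=np.array([.5836,-.3259]); q=Q(np.pi/2+A)
bot.move_to([*S,.12],q); st8('above')
bot.move_linear([*S,-.008],vel=.12); st8('near')
print(bot.move_linear([*S,-.018],vel=.02,force_limit=4)); st8('down')
open_jaws(); st8('open')
bot.move_linear([*S,.10],vel=.2); st8('up')
bot.move_to([.50,-.28,.25],q)
c=cam('wrist'); cv2.imwrite('pics/w6.png',c['img'][50:350,150:550]); np.savez('w6.npz',**c); st8('look')
from chk import *
pose(c); disc(c,LW,.031,.027,'steel'); disc(c,S,.025,.018,'resin')
E
```

```text
above 24.07 [ 0.5823 -0.3257  0.1181] open 0.0269 F [-0.5 -0.3 -0.3]
near 25.28 [ 0.5843 -0.3262 -0.0071] open 0.0268 F [-0.4 -0.3 -0.2]
True
down 25.68 [ 0.584  -0.3261 -0.0143] open 0.027 F [-0.5  0.7  6. ]
open 26.28 [ 0.5833 -0.3258 -0.0152] open 0.0854 F [ 0.2 -0.1 -1. ]
up 27.01 [ 0.5828 -0.3257  0.099 ] open 0.0856 F [ 0.9  0.3 -0.6]
look 27.8 [ 0.4996 -0.2803  0.2476] open 0.0855 F [ 0.   0.5 -1.5]
grip [ 0.55972534 -0.26694025] ((43.98969650268555, 11.759693145751953), 22.322240829467773) 775
steel centre [ 0.5447 -0.2284] R 0.0215 z 0.0302 slope [ 0.5 -0.2] wanted [ 0.5445 -0.2286]
resin centre [ 0.5835 -0.3253] R 0.0153 z 0.025 slope [ 2.3 -2.8] wanted [ 0.5836 -0.3259]
```

View pics/w6.png

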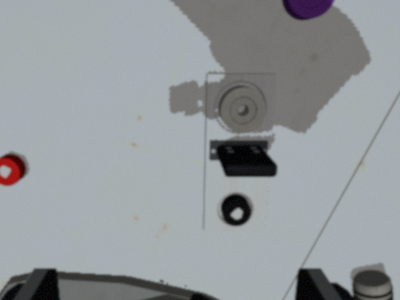

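Both parts are seated: tops at 30.2 and 25.0 mm, as expected for the 7 mm floors. Now I'll grip the carrier and lift it slowly, in two stages.

```bash
python3 - <<'E'
from h import *
g=[.5598,-.2669]; q=Q(A)
bot.move_to([*g,.10],q); st8('above')
print(bot.move_linear([*g,.0255],vel=.1,force_limit=12)); st8('down')
gripper_close(); bot.wait(.3); st8('closed')
p=sensors.get_state()['eef_pos']
bot.move_linear([g[0],g[1],.0255+.02],vel=.04); bot.wait(.3); st8('lift2'); print(sensors.get_state()['torque'].round(2))
c=cam('side'); cv2.imwrite('pics/s2.png',cv2.resize(c['img'][170:330,200:420],None,fx=3,fy=3)); np.savez('s2.npz',**c)
E
```

```text
above 29.2 [ 0.5598 -0.267   0.0996] open 0.0852 F [ 0.4 -0.3  1.3]
False
down 30.09 [ 0.5603 -0.267   0.0261] open 0.0853 F [0.2 0.5 0.2]
closed 31.06 [ 0.56   -0.2671  0.0258] open 0.0113 F [ 0.  -0.7  3.4]
lift2 32.01 [ 0.5597 -0.2669  0.0453] open 0.0114 F [ 0.8  0.  -5.7]
[ 0.01 -0.02  0.01]
```

View pics/s2.png

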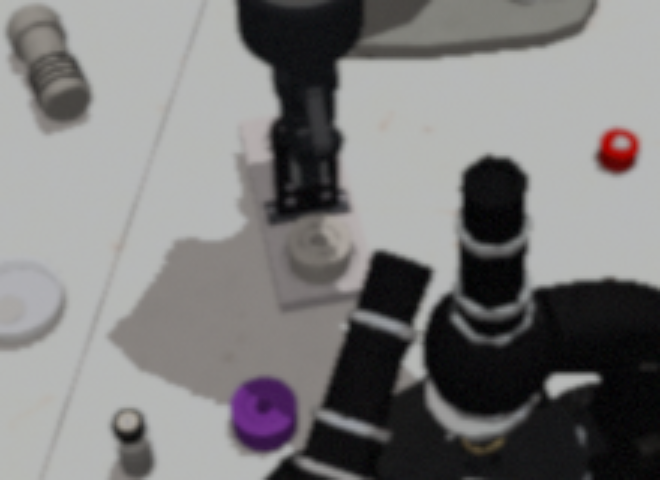

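The carrier is off the table and looks level, with the weight in its well at about (318,245). Force is -5.7 N, close to the expected 6.5 N. I'll continue to 15 cm and check level and both parts by depth.

```bash
python3 - <<'E'
from h import *
g=[.5598,-.2669]
bot.move_linear([*g,.0258+.151],vel=.08); bot.wait(.8); st8('lifted')
def fit(c,xy,r,lo,hi,n):
    P=cloud(c); m=(c['z_map']>0)&(np.hypot(P[...,0]-xy[0],P[...,1]-xy[1])<r)&(P[...,2]>lo)&(P[...,2]<hi); p=P[m]
    if len(p)<20: print(n,len(p)); return
    k=np.linalg.lstsq(np.c_[p[:,:2]-p[:,:2].mean(0),np.ones(len(p))],p[:,2],rcond=None)[0]; print(n,len(p),p.mean(0).round(4),'slope',np.degrees(k[:2]).round(1))
for n in ['side','wrist']:
    c=cam(n); np.savez(n+'f.npz',**c); cv2.imwrite(f'pics/f_{n}.png',c['img'])
    fit(c,LW,.02,.176,.19,n+' steel(.181)'); fit(c,SW,.014,.17,.185,n+' resin(.175)'); fit(c,G,.09,.155,.167,n+' plate top(.162)')
s=sensors.get_state(); print(abs(s['qd']).max(),s['torque'].round(2),s['orientation'].round(3))
w=np.array(cv2.imread('pics/f_wrist.png')); a=cv2.imread('pics/f_side.png')[100:340,180:500]; cv2.imwrite('pics/f.png',np.hstack([cv2.resize(w,(400,300)),cv2.resize(a,(400,300))]))
E
```

```text
lifted 34.65 [ 0.5598 -0.2669  0.1768] open 0.0116 F [-0.2 -0.2 -6.3]
side steel(.181) 289 [ 0.5444 -0.2283  0.1829] slope [-0.2 -0.8]
side resin(.175) 1
side plate top(.162) 1023 [ 0.5558 -0.2443  0.1639] slope [-0.1 -0.9]
wrist steel(.181) 5570 [ 0.5446 -0.2284  0.1813] slope [ 0.3 -0.1]
wrist resin(.175) 2668 [ 0.5847 -0.3264  0.1764] slope [-0.8 -0. ]
wrist plate top(.162) 26214 [ 0.574  -0.2779  0.163 ] slope [-0.6 -0.3]
0.0017267135959253273 [-0.02 -0.02  0.03] [0.981 0.192 0.    0.   ]
```

View pics/f.png

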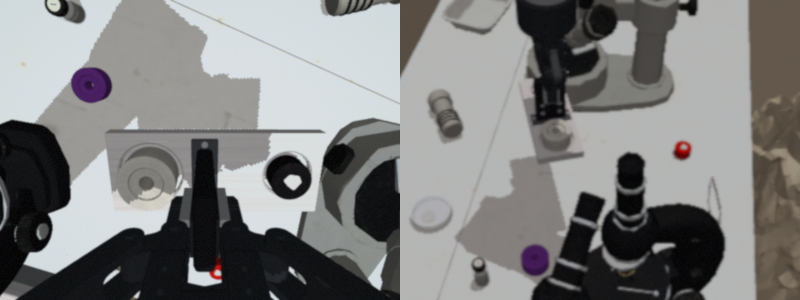

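The carrier is up, level within 1° and still. Both parts are in their wells (steel at (148,182), resin at (288,175) in the wrist view), and the other objects are untouched. Handing in.

```bash
python3 -c "
from h import *
print(order.hand_in()); st8('end')"
```

```text
the job is handed in; nothing more can be done
None
the job is handed in; nothing more can be done
```

The steel weight is in the large well and the resin sample in the small one. I handed in with the arm holding the carrier by its grip, about 15 cm above the worktop, at about 35 s of the 72 s allowed.

**Missed grasp:** The first try at the steel weight closed on nothing. The shut fingertips sit about 27–31 mm behind the reported TCP: a touch on the worktop gave 27 mm and the camera gave about 31 mm. The miss did not move the weight. I corrected for the offset and every grasp after that held.

**Placing the parts:**
- I held the steel weight at a 12° lean so the gripper body cleared the carrier's grip; the disc itself stayed level.
- For both parts, the fingertips seem to have touched the carrier plate just before the part reached the well floor, at about 6–8 N. Each part then dropped the last 1–2 mm and sat flat.

**Last checks:**

| Check | Measured | Expected |
|---|---|---|
| Plate top height | 163 mm | 162 mm |
| Plate tilt | under 1° | level |
| Steel weight top | 181–183 mm | 181 mm |
| Resin sample top | 176 mm | 175 mm |
| Force on the tool while holding | 6.3 N | 6.5 N |
| Joint speeds | under 0.002 rad/s | still |

- **Resin check:** The side camera could not see the resin sample, so its final check rests on the wrist camera alone.
- **Other objects:** The vial, dish, tweezers and both look-alikes looked unmoved in the last pictures.
- **After hand-in:** I could not read the robot's state once the job was handed in.

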